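Lock the quarter-turn fastener of the access panel

TASK

The panel of the small white access box is held by a steel quarter-turn wing fastener, which is hanging in the ceramic ring. Put the fastener through the panel's keyhole, push it down gently against its spring and turn it a quarter clockwise (seen from above) until it drops into its locked detent, then let go and leave it locked and upright. Never bear on the fastener harder than about 2.5 kg (25 N), and leave the toiletries where they are.

Things in the scene. Friction and masses are not known exactly. Their poses are not given: they have to be found in the camera images.
- stud: the steel quarter-turn fastener, 90 g, z up. Origin: centre of the underside of its round flange (40 mm across, 4 mm thick). A 11 mm shank hangs down to 27 mm under the origin. Wing above and pin below both lie along x; half a turn looks and works the same. Starts upright, its flange resting on the holder, any yaw.
- wing (a point): middle of the fastener's wing, 19 mm above its origin: a flat plate to pinch, 36 mm along x, 12 mm thick in y, from 4 to 34 mm above the origin, standing on the flange
- pin (a point): middle of the fastener's round cross pin, 18 mm under its origin: 7 mm thick, 30 mm long along x, through the shank
- holder: the heavy fixed white ceramic ring that the fastener hangs in: outside 58 mm, inside 36 mm, 32 mm tall; origin under its centre
- hatch: the fixed white access box, 170 mm (x) by 150 mm (y), walls 60 mm tall; origin under its centre, z up. Its top is a white panel with the keyhole in the middle. The panel rests level on adjustable feet: its face is anywhere from 60 to 74 mm above the origin. That height is not reported, so depth must be found by feel. The panel gives way only above 100 N.
- keyhole (a point): centre of the keyhole, 60 mm above the box's origin: the lowest height of the panel face; the real face is 0 to 14 mm higher. Axes as the box's. A slot 34 mm along x by 11 mm along y with a 16 mm square middle. The pin goes in along x, either way round. If misaligned, the pin lands on the face, the flange then about 21.5 mm above it.
- plunger (a point): on the keyhole's axis, 18.5 mm under the lowest face: flat spring plunger. The shank's foot meets it when the flange is 8.5 mm above the real face; the push grows from 3 N by 1.15 N per mm. With the flange under 2 mm from the face (from about 10 N) the pin is clear beneath and can turn; at 0 mm (about 12.5 N) the flange lies hard on the panel.
- detent (a point): on the keyhole's axis, 12.5 mm under the lowest face: the detent, a groove along the keyhole's y in the underside. Reached by turning 90 degrees clockwise seen from above; stops block the other way and past about 98 degrees. There the spring lifts the fastener until its flange stands 5.5 mm above the real face.
- dispenser: bystander: white plastic push soap dispenser, 66 mm across, 170 mm tall; origin under its centre
- ring_cone: bystander: white ceramic ring cone, 56 mm foot, 76 mm tall; origin under its centre
- bell: bystander: thimble-sized steel bell, 22 mm across, 27 mm tall; origin under its centre
- coaster: bystander: round cork coaster, 94 mm across, 6 mm thick; origin under its centre
- phone_case: bystander: blue silicone phone case lying open side up, 150 x 75 x 11 mm, long along its x; origin under its centre
- hair_brush: bystander: oak hair brush lying bristles down, 205 x 56 x 27 mm; handle along its -x; origin under where handle and head meet

How it is judged:
By the outcome, as a careful person would: the job done as asked, in the order asked, and still so for the second after the job is handed in, with the robot touching nothing.
It also fails if it takes over 72 s, if anything falls off the work surface, if the arm or the gripper's body presses on something with over 40 N, if the wrist force passes 120 N, or if a joint passes its speed limit or range.

ROBOT

A 6-joint arm with a two-finger parallel gripper is mounted at the origin on the work surface. World frame = base frame: x ahead of the robot, y to its left, z up, the work surface at z = 0. Lengths are in m, angles in rad, forces in N, time in s.
With the tool pointing down it reaches from about 0.35 to 0.775 m from the base axis. Payload 5.5 kg.
Tool frame: the origin (TCP) lies midway between the tips of the shut fingers; the grasp point (between the pads) lies grip_point_offset behind it (grip_point_offset is the distance from the TCP to the grasp point, in m); z points along the fingers, y is the direction in which the jaws open and shut (so a half turn about z gives the same grasp; the last joint's range is limited). The gripper opens to 85 mm and grips with 20 to 120 N. Pads are 22 mm wide; open, the fingers measure 114 mm over their backs; the gripper's body (76 mm by 85 mm) begins 54 mm behind the grasp point. The pads swing forward as they close: fully open they stand 13 mm farther back than shut.
Start: joints at [0.983, 0.313, 0.046, 1.304, 0, 1.431], TCP at [0.249, 0.518, 0.231] pointing down, gripper open.
Joint ranges: [-2.76, 2.76], [-0.86, 1.69], [-1.03, 1.26], [-2.2, 2.34], [-1.47, 1.5], [-3.14, 3.14]. Speed limits (rad/s): [2.57, 2.57, 3.14, 3.14, 3.14, 3.14].

INTERFACE

Orientations are given as a unit quaternion [w, x, y, z].
In Python, from workcell import * gives the robot as it stands.
- The arm moves only by the tool send_rows, never from a script. Its argument "series" is one flat list of numbers, 7 for each row, row after row: the shift along the tool's x, y, z in cm, then the turn, a rotation vector about the tool's x, y, z in degrees, then the opening, from 0 (shut) to 1 (fully open). A call has 1 to 10 rows; each row is the pose to reach, as a shift and turn from the pose commanded when the call began, along the tool's axes at that moment; what a row does not reach only later rows make up. A row lasts 1/12 s, in which the tool goes at most 41.7 mm and 7.16 degrees, less where a joint would pass 70% of its speed; a pose out of reach is approached as far as the arm can. A call with a gripper value outside its range is refused whole. The fingers move at their own pace and stop on an object; "newtons" is the grip in N (left out, the last holds). Time passes only in rows, so rows that repeat a pose let the fingers close. It gives the time, the measured TCP pose, the force and the opening at its end, in the units of the state.
- get_state(): the state, without advancing time (a new reading comes with each control period).
- read_camera(name): name is "scene" or "top" or "wrist"; returns the picture (420x560x3 uint8, blue, green, red); there is no depth.
- camera_info(name): a dict with "K" (3x3 intrinsics, pixels), "xyz" and "attitude" of the camera in the world. Camera axes: x right, y down, z forward; pixel columns grow to the right and rows downward; lengths in m; the calibration is good to about 2 mm. A picture is of the moment at which its call begins: read the wrist's pose just before it. camera_info takes no time and is no camera call; for the wrist camera it gives the pose at the moment of the call.
- hand_in(): hands the job in, once; it reports no verdict.
Trained networks look in the newest picture that a camera, given by its name, has taken for a name from the list of things; names that differ only in an ending like _2 or _b are one class to them, and where a whole thing is asked for, a point or a joint stands for the part that bears it (a point fixed in the world has none). Each returns a list of dicts, best first, with "p" (0 to 1); they miss things now and then, are a little off and sometimes report something else, mostly with a low value. They report only what shows in the picture. A call takes as long as a camera call.
- silhouettes(camera, label): "pixels" (420x560 bool, what is visible of it) and "box" ([left, top, width, height] in pixels, round what is visible of it).
The state is a dict: "clock": time; "joint_pos": joint angles; "qvel": joint speeds; "tau": joint torques, N m; "tcp_pos": TCP position; "orientation": TCP orientation; "wrist_force": force on the tool from outside, world axes, zero at the start; "ft_torque": the same for the moment, N m; "finger_gap": finger opening in m.
Only numpy, scipy, OpenCV 4.12 (cv2) and the standard library are available. Lean on these libraries where they do the work, as an engineer would, in place of code of your own. Each camera call takes 0.05 s, during which the arm holds its last target. There are 200 camera calls.

## Working session

There is one attempt and no reset: what is moved stays moved. The work goes in short steps, Python scripts to look and compute and a tool call to move; the robot and the scene stay as the last step left them, time stands still between calls to the robot, and variables do not carry over. Pictures are saved under pics/ and viewed, about 8 in all and at most 12, crops included, and the job is handed in when it is done.

Besides the shell and the picture viewer there is one more tool, called as a command line: name --argument value ..., lists and objects as JSON in quotes. send_rows: Moves the arm, as the interface text tells. Its arguments: {"type":"object","properties":{"series":{"type":"array"},"newtons":{"type":"number"}},"required":["series"]}

```bash
ls; mkdir -p pics
python3 - <<'E'
from workcell import *
import cv2, numpy as np
s=get_state(); print({k:np.round(v,4).tolist() for k,v in s.items()})
for c in ("scene","top","wrist"):
    i=camera_info(c); print(c,{k:np.round(v,4).tolist() for k,v in i.items()})
a=read_camera("scene"); b=read_camera("top")
cv2.imwrite("pics/top1.png",b); cv2.imwrite("pics/scene1.png",a)
for c in ("top","scene"):
  for l in ("stud","holder","hatch","keyhole"):
    try:
      for r in silhouettes(c,l)[:2]: print(c,l,round(r["p"],2),r["box"], np.round(np.argwhere(r["pixels"]).mean(0)[::-1],1))
    except Exception as e: print(c,l,e)
print(get_state()["clock"])
try: print(grip_point_offset)
except Exception as e: print(e)
E
```

```text
pics
{'clock': 0.0, 'joint_pos': [0.9834, 0.314, 0.045, 1.3036, -0.0, 1.4312], 'qvel': [0.0032, -0.0011, 0.0001, 0.0012, 0.0009, 0.0009], 'tau': [-0.0013, -48.0632, 29.8533, 0.0195, -0.0003, -0.0], 'tcp_pos': [0.2487, 0.5179, 0.2304], 'orientation': [-0.0003, 0.222, 0.975, -0.0008], 'wrist_force': [-0.815, -0.0946, -0.3919], 'ft_torque': [-0.0031, 0.0112, 0.0009], 'finger_gap': 0.0854}
scene {'K': [[382.1045, 0.0, 280.3841], [0.0, 382.1045, 212.6102], [0.0, 0.0, 1.0]], 'xyz': [0.9767, -0.3035, 0.7659], 'attitude': [-0.3198, 0.876, 0.3398, -0.1223]}
top {'K': [[424.5556, 0.0, 278.7958], [0.0, 424.5556, 207.8544], [0.0, 0.0, 1.0]], 'xyz': [0.5633, 0.0993, 0.9283], 'attitude': [0.0262, -0.6966, 0.7166, -0.0223]}
wrist {'K': [[309.1954, 0.0, 282.4653], [0.0, 309.1954, 208.4683], [0.0, 0.0, 1.0]], 'xyz': [0.1838, 0.5482, 0.3728], 'attitude': [0.1207, 0.838, 0.5269, 0.0748]}
top stud 0.65 [208.7, 259.0, 20.1, 19.7] [217.7 268.5]
top hatch 0.56 [372.8, 198.0, 86.1, 79.7] [415.9 237.1]
top keyhole 0.7 [374.1, 194.6, 83.6, 86.2] [415.6 236.9]
scene stud 0.55 [274.4, 171.6, 16.1, 17.8] [282.5 180.2]
scene hatch 0.56 [114.2, 251.0, 111.9, 109.7] [170.  302.3]
scene keyhole 0.79 [112.3, 250.9, 111.9, 108.3] [170.1 302.1]
0.5
0.0187
```

Run:
```python
import cv2, numpy as np
b=cv2.imread("pics/top1.png")
A=b[225:305,180:260]; B=b[190:290,360:470]
o=np.zeros((600,800,3),np.uint8)
o[:300,:400]=cv2.resize(b,(400,300),interpolation=cv2.INTER_AREA)
o[:300,400:700]=cv2.resize(A,(300,300),interpolation=cv2.INTER_CUBIC)
o[300:,:330]=cv2.resize(B,(330,300),interpolation=cv2.INTER_CUBIC)
o[300:,400:]=cv2.resize(cv2.imread("pics/scene1.png"),(400,300),interpolation=cv2.INTER_AREA)
cv2.imwrite("pics/c1.png",o)
```

```text
(no output)
```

View pics/c1.png

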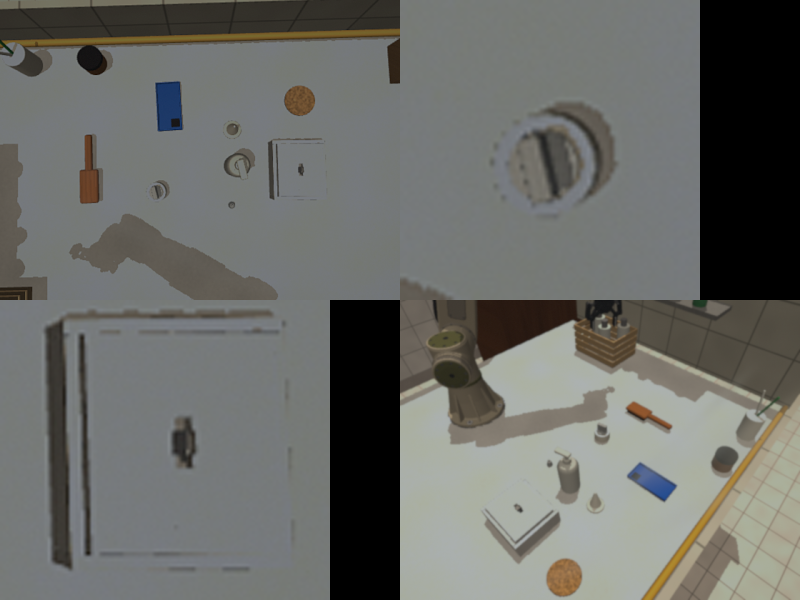

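The picture shows the stud in its ring at top-camera pixel (217,268), wing nearly vertical in the image. The keyhole is at about (421,237), with its slot running vertically in the image, and the dispenser stands between them at about (333,230).

```bash
cat > h.py <<'E'
import numpy as np, cv2
from scipy.spatial.transform import Rotation as R
from workcell import *
def rot(q): return R.from_quat(np.roll(q,-1))
def back(info,px,z):
    d=rot(info["attitude"]).apply(np.linalg.inv(info["K"])@[px[0],px[1],1.]); o=np.array(info["xyz"])
    return o+d*(z-o[2])/d[2]
def proj(info,P):
    c=rot(info["attitude"]).inv().apply(np.atleast_2d(P)-info["xyz"]); u=c@np.array(info["K"]).T
    return u[:,:2]/u[:,2:]
def delta(goal,yaw_y=None):
    """shift (cm) in tool axes from the measured TCP to goal; turn about tool z (deg) so tool y lies along world angle yaw_y"""
    s=get_state(); r=rot(s["orientation"])
    out=[np.round(r.inv().apply(np.array(goal)-s["tcp_pos"])*100,2)]
    if yaw_y is not None:
        y=r.apply([0,1,0]); a=np.degrees(yaw_y-np.arctan2(y[1],y[0])); out.append(np.round((-a+90)%180-90,2))
    return out
E
python3 - <<'E'
from h import *
t=camera_info("top"); s=camera_info("scene")
A=lambda u,v:(180+u*80/300, 225+v*80/300)
for n,px,z in (("stud mask top",(217.7,268.5),.05),("holder c",A(146-1,162),.036),("key",(360+184/3,190+142/3),.067)):
    print(n,back(t,px,z).round(4))
print("stud scene", back(s,(282.5,180.2),.045).round(4))
# wing top edge line: crop pts (532-400..), two ends 
p=back(t,A(126,138),.066);q=back(t,A(143,200),.066); print("wing",p,q,np.degrees(np.arctan2(*(p-q)[1::-1])))
B=lambda u,v:(360+u/3,190+(v-300)/3)
p=back(t,B(66,318),.067);q=back(t,B(72,566),.067); print("hatch left edge deg",np.degrees(np.arctan2(*(p-q)[1::-1])),p,q)
p=back(t,B(288,322),.067);q=back(t,B(290,562),.067); print("right",np.degrees(np.arctan2(*(p-q)[1::-1])),p,q)
for l in("dispenser","bell","ring_cone"):
  for r in silhouettes("top",l)[:1]: print(l,r["p"],r["box"],back(t,np.argwhere(r["pixels"]).mean(0)[::-1],.05).round(3))
d=camera_info("wrist"); st=get_state(); r=rot(st["orientation"])
print("cam in tool",r.inv().apply(np.array(d["xyz"])-st["tcp_pos"]).round(4),(r.inv()*rot(d["attitude"])).as_matrix().round(3))
print(delta([.45,.3,.2],0))
E
```

```text
stud mask top [0.5024 0.2324 0.05  ]
holder c [0.502  0.2325 0.036 ]
key [ 0.5547 -0.1828  0.067 ]
stud scene [0.4988 0.2327 0.045 ]
wing [0.51715246 0.23798435 0.066     ] [0.4838001  0.22942496 0.066     ] 14.39349083576665
hatch left edge deg -1.180734431452027 [ 0.6407128  -0.10729665  0.067     ] [ 0.47408901 -0.10386243  0.067     ]
right -2.764819911451925 [ 0.63369026 -0.25721191  0.067     ] [ 0.47274681 -0.24943952  0.067     ]
dispenser 0.78 [310.0, 212.7, 37.2, 37.5] [ 0.572 -0.005  0.05 ]
ring_cone 0.75 [313.1, 170.6, 22.3, 21.3] [0.677 0.008 0.05 ]
cam in tool [ 0.0717 -0.001  -0.1424] [[-0.001 -0.96  -0.281]
 [ 1.    -0.    -0.   ]
 [ 0.    -0.281  0.96 ]]
[array([-27.57, -10.98,   3.13]), np.float64(64.34)]
```

send_rows --series '[-3.5,-1.5,0.6,0,0,-4,1,-7,-3,1.2,0,0,-8,1,-10.5,-4.4,1.8,0,0,-12,1,-14,-5.9,2.4,0,0,-16,1,-17.6,-7.4,3,0,0,-20,1,-21,-8.9,3.6,0,0,-24,1,-24.6,-10.3,4.2,0,0,-28,1,-28.1,-11.8,4.8,0,0,-32,1,-31.6,-13.3,5.4,0,0,-36,1,-35.2,-14.8,6,0,0,-40,1]'

```text
clock: 1.48
tcp_pos: [0.5032, 0.231, 0.1713]
orientation: [0.0, -0.127, 0.992, 0.0]
wrist_force: [-0.8, 1.2, 0.2]
finger_gap: 0.0854
```

send_rows --series '[0,0,0,0,0,0,1,0,0,0,0,0,0,1,0,0,0,0,0,0,1,0,0,0,0,0,0,1]'

```text
clock: 1.82
tcp_pos: [0.5015, 0.2334, 0.1715]
orientation: [-0.0, -0.125, 0.992, 0.0]
wrist_force: [0.7, 0.1, 0.3]
finger_gap: 0.0854
```

Run:
```python
from h import *
s=get_state(); print(s["clock"],s["tcp_pos"],s["joint_pos"],np.abs(s["qvel"]).max())
w=camera_info("wrist"); a=read_camera("wrist"); cv2.imwrite("pics/w1.png",a)
np.save("w1.npy",np.r_[w["xyz"],w["attitude"]])
for l in("stud","holder"):
  for r in silhouettes("wrist",l)[:2]: print(l,r["p"],r["box"],np.argwhere(r["pixels"]).mean(0)[::-1])
print(proj(w,[[.502,.2325,.036],[.502,.2325,.066]]))
c=proj(w,[.502,.2325,.05])[0].astype(int);c[1]=np.clip(c[1],75,345);print(c)
y,x=c[1]-75,c[0]-100
cv2.imwrite("pics/w1c.png",cv2.resize(a[y:y+150,x:x+200],(800,600),interpolation=cv2.INTER_CUBIC));print(x,y)
```

```text
1.8167 [0.50149529 0.23337961 0.17152949] [ 2.90206895e-01  2.95440380e-01 -1.26566974e-01  1.14880623e+00
  3.91935377e-04  3.91123082e-02] 0.015773020997981273
stud 0.56 [263.0, 171.4, 43.2, 53.6] [284.17032967 196.89423077]
holder 0.67 [255.4, 162.6, 61.5, 67.7] [283.86903226 187.89419355]
[[282.12890265 199.21620692]
 [282.10723554 208.28680656]]
[282 203]
182 128
```

View pics/w1c.png

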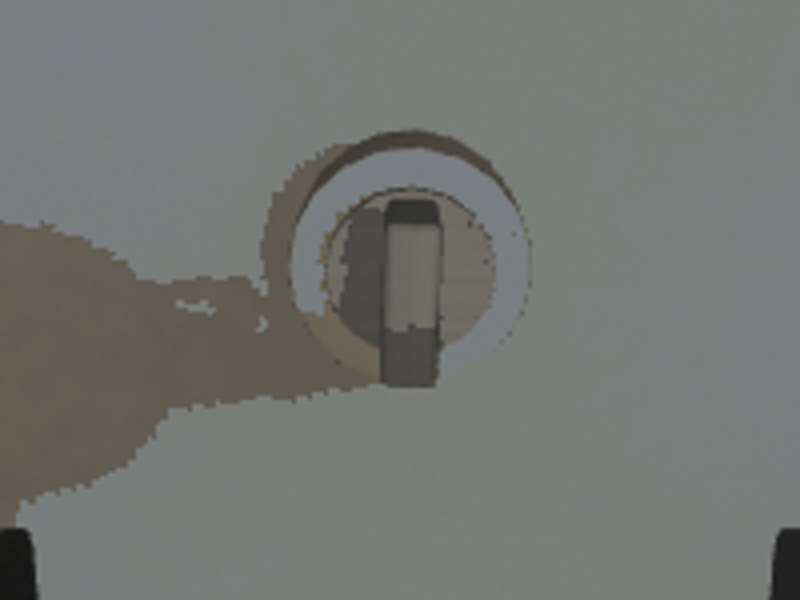

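Run:
```python
from h import *
w=camera_info("wrist")
f=lambda u,v:(182+u/4,128+v/4)
a=back(w,f(413.5,222),.066);b=back(w,f(409.5,385),.066)
print(a,b,np.linalg.norm(a-b),(a+b)/2)
ang=np.arctan2(*(a-b)[1::-1]);print(np.degrees(ang))
fl=back(w,f(410.5,272),.036);print("flange",fl, "width",np.linalg.norm(back(w,f(325,272),.036)-back(w,f(496,272),.036)))
print("ring",back(w,f(410,262),.032))
g=((a+b)/2+fl)/2; print(g)
print(delta([g[0],g[1],.053-.0187],ang+np.pi/2))
```

```text
[0.48099694 0.23020702 0.066     ] [0.51529919 0.23824959 0.066     ] 0.03523247716596432 [0.49814806 0.2342283  0.066     ]
-166.80467508264903
flange [0.49855475 0.23434246 0.036     ] width 0.03960531770670225
ring [0.49720998 0.23390142 0.032     ]
[0.49835141 0.23428538 0.051     ]
[array([ 0.29,  0.13, 13.74]), np.float64(1.26)]
```

The wing's length, the flange diameter and the positions match the given sizes. I'll go down with the TCP at about z = 0.041 so the tips clear the flange.

send_rows --series '[0.2,0.1,2,0,0,1.2,1,0.3,0.1,4,0,0,1.2,1,0.3,0.1,6,0,0,1.2,1,0.3,0.1,8,0,0,1.2,1,0.3,0.1,10,0,0,1.2,1,0.3,0.1,11.5,0,0,1.2,1,0.3,0.1,12.5,0,0,1.2,1,0.3,0.1,13,0,0,1.2,1,0.3,0.1,13,0,0,1.2,1,0.3,0.1,13,0,0,1.2,1]'

```text
clock: 2.8
tcp_pos: [0.4993, 0.2332, 0.0419]
orientation: [0.0, -0.115, 0.993, 0.0]
wrist_force: [0.9, 0.5, -0.2]
finger_gap: 0.0854
```

send_rows --series '[0,0,0,0,0,0,0,0,0,0,0,0,0,0,0,0,0,0,0,0,0,0,0,0,0,0,0,0,0,0,0,0,0,0,0,0,0,0,0,0,0,0,0,0,0,0,0,0,0,0,0,0,0,0,0,0,0,0,0,0,0,0,0,0,0,0,0,0,0,0]' --newtons 60

```text
clock: 3.63
tcp_pos: [0.4993, 0.2328, 0.0417]
orientation: [0.0, -0.114, 0.993, 0.0]
wrist_force: [-1.1, 0.1, 4.3]
finger_gap: 0.0108
```

send_rows --series '[0,0,-0.5,0,0,0,0,0,0,-1.2,0,0,0,0,0,0,-2.5,0,0,0,0,0,0,-4.5,0,0,0,0,0,0,-7,0,0,0,0,0,0,-10,0,0,0,0,0,0,-13,0,0,0,0,0,0,-16,0,0,0,0,0,0,-18.5,0,0,0,0,0,0,-20,0,0,0,0]'

```text
clock: 4.47
tcp_pos: [0.4998, 0.233, 0.245]
orientation: [0.002, -0.114, 0.993, 0.0]
wrist_force: [-0.3, -0.4, -1.1]
finger_gap: 0.011
```

send_rows --series '[0.2,-1.5,0,0,0,1,0,0.4,-4,0,0,0,2,0,0.7,-7,0,0,0,3,0,1,-10,0,0,0,4,0,1.3,-13,0,0,0,5,0,1.6,-16,0,0,0,6,0,1.9,-19,0,0,0,7,0,2.2,-22,0,0,0,8,0,2.5,-25,0,0,0,9,0,2.7,-28,0,0,0,10,0]'

```text
clock: 5.3
tcp_pos: [0.536, -0.0475, 0.2416]
orientation: [-0.0, -0.027, 1.0, 0.0]
wrist_force: [-0.1, 1.0, -0.9]
finger_gap: 0.0107
```

Run:
```python
from h import *
print(get_state()["finger_gap"],get_state()["tcp_pos"],get_state()["wrist_force"]); print(delta([.5547,-.1828,.24],np.radians(88)))
```

```text
0.01066563211248248 [ 0.53596085 -0.04750674  0.24157937] [-0.1381237   0.98422887 -0.93694542]
[array([ -1.14, -13.61,   0.16]), np.float64(5.09)]
```

send_rows --series '[-0.2,-2.5,0,0,0,1,0,-0.4,-5.5,0,0,0,2,0,-0.7,-8.5,0,0,0,3,0,-0.9,-11,0,0,0,4,0,-1.1,-13,0,0,0,5,0,-1.1,-13.6,0,0,0,5,0,-1.1,-13.6,0,0,0,5,0,-1.1,-13.6,0,0,0,5,0,-1.1,-13.6,0,0,0,5,0]'

```text
clock: 6.05
tcp_pos: [0.5546, -0.18, 0.2414]
orientation: [-0.0, 0.016, 1.0, 0.0]
wrist_force: [-1.2, -0.9, -0.7]
finger_gap: 0.0108
```

Run:
```python
from h import *
s=get_state(); print(s["tcp_pos"],s["orientation"],s["joint_pos"],s["wrist_force"],np.abs(s["qvel"]).max())
w=camera_info("wrist"); a=read_camera("wrist"); cv2.imwrite("pics/w2.png",a)
for l in("stud","hatch"):
  for r in silhouettes("wrist",l)[:2]: print(l,r["p"],r["box"])
print(proj(w,[[.5547,-.1828,.06],[.5547,-.1828,.074]]))
o=np.zeros((600,800,3),np.uint8);o=cv2.resize(a,(800,600),interpolation=cv2.INTER_CUBIC)
cv2.imwrite("pics/w2b.png",o)
```

```text
[ 0.55456106 -0.1800492   0.241373  ] [-1.90706043e-04  1.56165268e-02  9.99877964e-01  3.80021695e-04] [-4.51849489e-01  3.27332011e-01  9.03395328e-02  1.33447068e+00
  5.27708184e-04 -4.20615339e-01] [-1.1503701  -0.92743582 -0.74239709] 0.010852821494472743
stud 0.73 [265.8, 324.4, 34.4, 28.2]
stud 0.59 [246.5, 220.6, 72.6, 104.2]
hatch 0.97 [207.0, 101.8, 150.0, 158.4]
[[280.61011661 188.24079522]
 [280.54197212 191.21442205]]
```

View pics/w2b.png

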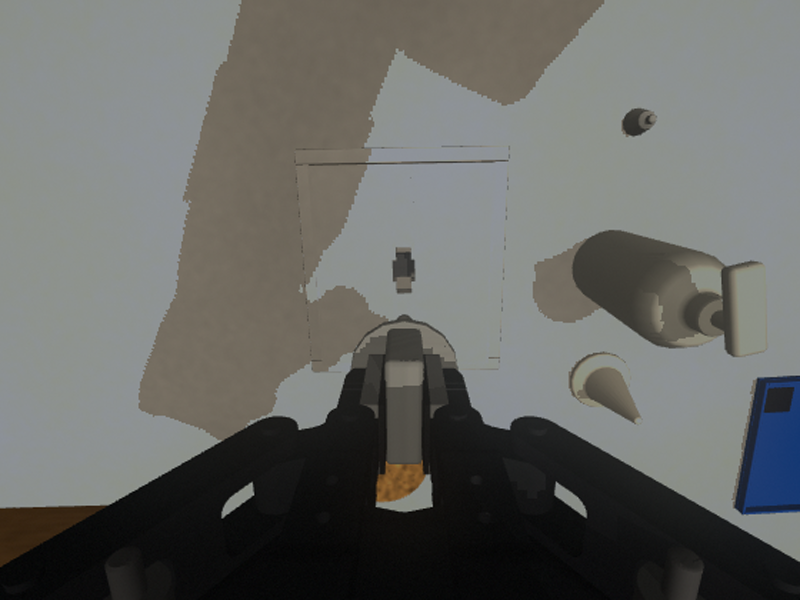

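The keyhole is at displayed (404,270), with its slot vertical, and the held stud's flange arc has its top at (404,320). I'll zoom in to measure both.

Run:
```python
import cv2,numpy as np
a=cv2.imread("pics/w2.png")
A=cv2.resize(a[165:240,200:350],(800,400),interpolation=cv2.INTER_CUBIC)  # x5.333
A=cv2.convertScaleAbs(A,alpha=1.5)
B=cv2.resize(a[165:212,262:304],None,fx=12,fy=12,interpolation=cv2.INTER_NEAREST)
cv2.imwrite("pics/w2c.png",np.vstack([cv2.resize(cv2.convertScaleAbs(a[215:290,235:335],alpha=1.5),(800,600),interpolation=cv2.INTER_CUBIC)[:,:]])[:0] if 0 else cv2.hconcat([cv2.resize(cv2.convertScaleAbs(a[168:208,264:302],alpha=1.5),(380,400),interpolation=cv2.INTER_CUBIC),cv2.resize(cv2.convertScaleAbs(a[215:315,240:330],alpha=1.5),(360,400),interpolation=cv2.INTER_CUBIC)]))
```

```text
(no output)
```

View pics/w2c.png

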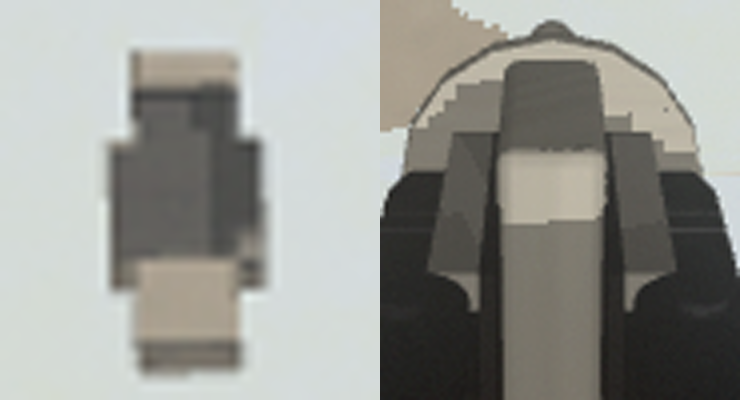

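Run:
```python
from h import *
w=camera_info("wrist"); s=get_state(); r=rot(s["orientation"]); p0=s["tcp_pos"]
K=np.array(w["K"])
ct=r.inv().apply(w["xyz"]-p0); rc=r.inv()*rot(w["attitude"])
def tool(px,z):
    d=rc.apply(np.linalg.inv(K)@[px[0],px[1],1]); return ct+d*(z-ct[2])/d[2]
f4=lambda u,v:(240+(u-380+.5)/4-.5,215+(v+.5)/4-.5)
f10=lambda u,v:(264+(u+.5)/10-.5,168+(v+.5)/10-.5)
for n,px,z,x0 in (("wing top edge",f4(552,150),-.0243,.018),("flange arc",f4(550.5,45),-.0057,.020),("flange arc low",f4(550.5,38),-.0097+.008,.020),("pin tip",f4(551,20),.030,.015)):
    t=tool(px,z); print(n,t.round(4),"offx",round(t[0]-x0,4))
for h in (.060,.067,.074):
    z=p0[2]-h
    c=tool(f10(187.3,212.5),z); a=tool(f10(184.7,50),z); b=tool(f10(190,375),z)
    sq=tool(f10(110,212),z)-tool(f10(263.5,212),z); w_=tool(f10(134,100),z)-tool(f10(239.5,100),z)
    print(h,"key tool",c.round(4),(a+b)[:2]/2,"len",np.linalg.norm(a-b).round(4),"sq",sq[1].round(4),w_[1].round(4),"ang",np.degrees(np.arctan2(*(a-b)[1::-1])).round(2),"world",(p0+r.apply(c)).round(4))
# triangulate with top + wrist
t=camera_info("top");pt=(360+184/3,190+142/3)
o=[];A=[]
for i,px in((t,pt),(w,f10(187.3,212.5))):
    d=rot(i["attitude"]).apply(np.linalg.inv(i["K"])@[*px,1]);d/=np.linalg.norm(d);P=np.eye(3)-np.outer(d,d);A.append(P);o.append(P@i["xyz"])
print("tri",np.linalg.solve(sum(A),sum(o)))
```

```text
wing top edge [ 0.0185 -0.0008 -0.0243] offx 0.0005
flange arc [ 0.0235 -0.001  -0.0057] offx 0.0035
flange arc low [ 0.0229 -0.001  -0.0017] offx 0.0029
pin tip [ 0.0147 -0.0009  0.03  ] offx -0.0003
0.06 key tool [-0.001  -0.0011  0.1815] [-0.00125097 -0.00107857] len 0.0357 sq -0.0165 -0.0112 ang -0.87 world [ 0.5558 -0.1811  0.06  ]
0.067 key tool [ 0.0006 -0.0011  0.1745] [ 0.00033302 -0.00107382] len 0.0349 sq -0.0161 -0.0109 ang -0.87 world [ 0.5542 -0.181   0.067 ]
0.074 key tool [ 0.0022 -0.0011  0.1675] [ 0.00191701 -0.00106908] len 0.0341 sq -0.0157 -0.0107 ang -0.87 world [ 0.5526 -0.181   0.074 ]
tri [ 0.55413936 -0.18141994  0.06990214]
```

send_rows --series '[0,0,1,0,0,-0.9,0,0,0,3,0,0,-0.9,0,0,0,5,0,0,-0.9,0,0,0,7,0,0,-0.9,0,0,0,8,0,0,-0.9,0,0,0,8.5,0,0,-0.9,0,0,0,8.5,0,0,-0.9,0,0,0,8.5,0,0,-0.9,0,0,0,8.5,0,0,-0.9,0,0,0,8.5,0,0,-0.9,0]'

```text
clock: 7.03
tcp_pos: [0.5557, -0.1816, 0.1576]
orientation: [0.001, 0.008, 1.0, -0.0]
wrist_force: [0.1, 0.2, -1.2]
finger_gap: 0.0109
```

Run:
```python
from h import *
s=get_state(); print(s["tcp_pos"],s["orientation"],s["wrist_force"],s["ft_torque"])
w=camera_info("wrist"); a=read_camera("wrist"); cv2.imwrite("pics/w3.png",a)
c=proj(w,[[.5542,-.181,.068]])[0];print(c)
x,y=int(c[0])-50,int(c[1])-40;print(x,y)
cv2.imwrite("pics/w3c.png",cv2.resize(cv2.convertScaleAbs(a[y:y+100,x:x+100],alpha=1.5),(600,600),interpolation=cv2.INTER_CUBIC))
```

```text
[ 0.55565492 -0.18162546  0.15755962] [ 1.06139515e-03  8.31550438e-03  9.99964764e-01 -4.42589140e-04] [ 0.12174787  0.21287092 -1.1915243 ] [ 0.00976331  0.01697311 -0.02809514]
[284.44090149 211.35546504]
234 171
```

View pics/w3c.png

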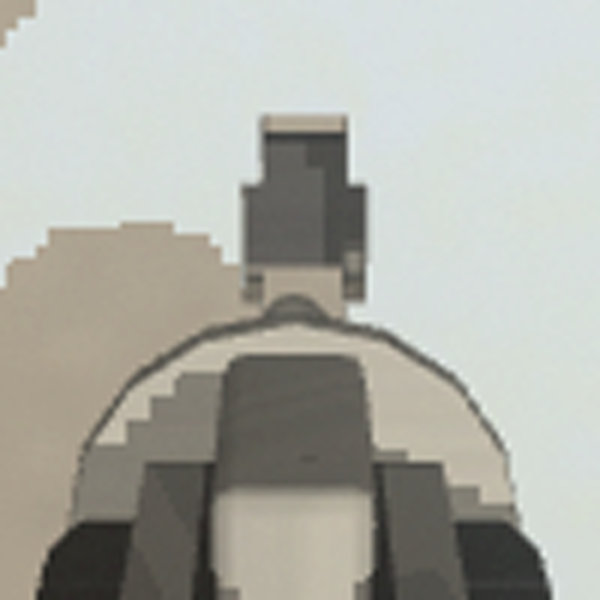

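```bash
cat >> h.py <<'E'
def toolray():
    w=camera_info("wrist"); s=get_state(); r=rot(s["orientation"]); K=np.linalg.inv(w["K"])
    ct=r.inv().apply(w["xyz"]-s["tcp_pos"]); rc=r.inv()*rot(w["attitude"])
    def tool(px,z):
        d=rc.apply(K@[px[0],px[1],1]); return ct+d*(z-ct[2])/d[2]
    return tool,s
E
python3 - <<'E'
from h import *
tool,s=toolray()
f=lambda u,v:(234+(u+.5)/6-.5,171+(v+.5)/6-.5)
for n,px,z,x0 in (("wing top edge",f(294,487),-.0243,.018),("flange lo",f(295,318),.0097,.020),("flange hi",f(295,326),.0057,.020),("pin tip",f(295,296),.0305,.015)):
    t=tool(px,z); print(n,t.round(4),"offx",round(t[0]-x0,4))
for h in (.06,.067,.070,.074):
    z=s["tcp_pos"][2]-h
    c=tool(f(305,242.5),z);t=tool(f(305,115),z);sq=tool(f(367,242),z)[1]-tool(f(243,242),z)[1];sl=tool(f(348,150),z)[1]-tool(f(262,150),z)[1]
    print(h,c.round(4),"via top",(t[0]-.017).round(4),"sqx",(tool(f(305,185),z)-tool(f(305,300),z))[0].round(4),sq.round(4),sl.round(4))
print([get_state()["tcp_pos"].round(4) for _ in range(2)])
E
```

```text
wing top edge [ 0.0187 -0.0008 -0.0243] offx 0.0007
flange lo [ 0.0193 -0.0007  0.0097] offx -0.0007
flange hi [ 0.0199 -0.0007  0.0057] offx -0.0001
pin tip [ 0.0143 -0.0007  0.0305] offx -0.0007
0.06 [-0.0004  0.0007  0.0975] via top 0.0002 sqx 0.0162 0.0167 0.0114
0.067 [0.0017 0.0006 0.0905] via top 0.0018 sqx 0.0158 0.0163 0.0111
0.07 [0.0026 0.0006 0.0875] via top 0.0025 sqx 0.0156 0.016 0.011
0.074 [0.0038 0.0006 0.0835] via top 0.0034 sqx 0.0153 0.0158 0.0108
[array([ 0.5556, -0.1816,  0.1575]), array([ 0.5556, -0.1816,  0.1575])]
```

send_rows --series '[0.2,0.1,1,0,0,0,0,0.23,0.14,2,0,0,0,0,0.23,0.14,3,0,0,0,0,0.23,0.14,4,0,0,0,0,0.23,0.14,4.7,0,0,0,0,0.23,0.14,5,0,0,0,0,0.23,0.14,5,0,0,0,0,0.23,0.14,5,0,0,0,0]'

```text
clock: 7.75
tcp_pos: [0.5526, -0.1798, 0.106]
orientation: [-0.0, 0.008, 1.0, 0.0]
wrist_force: [-0.0, 0.3, -0.5]
finger_gap: 0.0108
```

Run:
```python
from h import *
s=get_state(); print(s["tcp_pos"],s["orientation"],s["wrist_force"],s["ft_torque"])
w=camera_info("wrist"); a=read_camera("wrist"); b=read_camera("scene"); cv2.imwrite("pics/w4.png",a)
c=proj(camera_info("scene"),[[.5535,-.181,.08]])[0].astype(int);print(c)
A=cv2.resize(cv2.convertScaleAbs(a[160:260,234:334],alpha=1.5),(400,400),interpolation=cv2.INTER_CUBIC)
B=cv2.resize(cv2.convertScaleAbs(b[c[1]-50:c[1]+50,c[0]-50:c[0]+50],alpha=1.5),(400,400),interpolation=cv2.INTER_CUBIC)
cv2.imwrite("pics/w4c.png",cv2.hconcat([A,B]))
```

```text
[ 0.55255414 -0.17979509  0.10604953] [-1.79632955e-04  8.34842870e-03  9.99965126e-01  1.34307262e-04] [-0.03126977  0.30083212 -0.54057498] [-0.0344666   0.05041162 -0.00306884]
[164 289]
```

View pics/w4c.png

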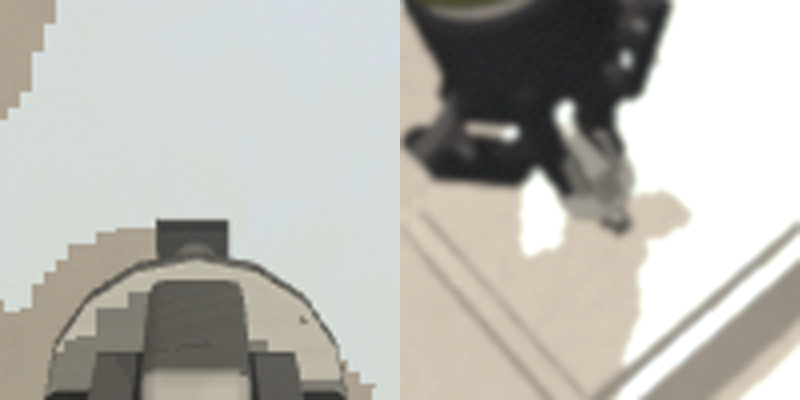

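Run:
```python
from h import *
tool,s=toolray()
f=lambda u,v:(234+(u+.5)/4-.5,160+(v+.5)/4-.5)
for h in(.064,.067,.070):
    z=s["tcp_pos"][2]-h; print(h,tool(f(193,219),z)-[.017,0,0],tool(f(229,235),z)[1]-tool(f(157,235),z)[1])
for n,px,z,x0 in (("wing",f(195.5,367),-.0243,.018),("flange lo",f(196,259),.0097,.020),("pin tip",f(195,243),.0305,.015)):
    t=tool(px,z); print(n,t.round(4),round(t[0]-x0,4))
```

```text
0.064 [-0.00311806 -0.00126547  0.04274785] 0.011341640683818387
0.067 [-0.00217555 -0.00125899  0.03974785] 0.011157909707129833
0.07 [-0.00123303 -0.00125251  0.03674785] 0.010974178730441278
wing [ 0.0189 -0.0009 -0.0243] 0.0009
flange lo [ 0.0188 -0.0008  0.0097] -0.0012
pin tip [ 0.014  -0.0009  0.0305] -0.001
```

send_rows --series '[-0.09,-0.03,0,0,0,0,0,-0.09,-0.03,0.05,0,0,0,0,-0.09,-0.03,0.1,0,0,0,0,-0.09,-0.03,0.15,0,0,0,0,-0.09,-0.03,0.2,0,0,0,0,-0.09,-0.03,0.25,0,0,0,0,-0.09,-0.03,0.25,0,0,0,0]'

```text
clock: 8.43
tcp_pos: [0.5534, -0.1801, 0.1036]
orientation: [-0.0, 0.008, 1.0, 0.0]
wrist_force: [0.4, -0.1, -1.6]
finger_gap: 0.0108
```

send_rows --series '[0,0,0.05,0,0,0,0,0,0,0.1,0,0,0,0,0,0,0.15,0,0,0,0,0,0,0.2,0,0,0,0,0,0,0.2,0,0,0,0]'

```text
clock: 8.85
tcp_pos: [0.5534, -0.1801, 0.1016]
orientation: [-0.0, 0.008, 1.0, 0.0]
wrist_force: [0.1, -0.3, -0.7]
finger_gap: 0.0107
```

send_rows --series '[0,0,0.05,0,0,0,0,0,0,0.1,0,0,0,0,0,0,0.15,0,0,0,0,0,0,0.2,0,0,0,0,0,0,0.2,0,0,0,0]'

```text
clock: 9.27
tcp_pos: [0.5534, -0.1801, 0.0996]
orientation: [-0.0, 0.008, 1.0, 0.0]
wrist_force: [0.0, 0.2, -1.3]
finger_gap: 0.0106
```

send_rows --series '[0,0,0.05,0,0,0,0,0,0,0.1,0,0,0,0,0,0,0.15,0,0,0,0,0,0,0.2,0,0,0,0,0,0,0.2,0,0,0,0]'

```text
clock: 9.68
tcp_pos: [0.5534, -0.1801, 0.0976]
orientation: [-0.0, 0.008, 1.0, 0.0]
wrist_force: [-0.3, 0.5, -1.1]
finger_gap: 0.0109
```

send_rows --series '[0,0,0.05,0,0,0,0,0,0,0.1,0,0,0,0,0,0,0.15,0,0,0,0,0,0,0.2,0,0,0,0,0,0,0.2,0,0,0,0]'

```text
clock: 10.1
tcp_pos: [0.5534, -0.1801, 0.0956]
orientation: [-0.0, 0.008, 1.0, 0.0]
wrist_force: [0.3, 0.1, -0.6]
finger_gap: 0.011
```

send_rows --series '[0,0,0.05,0,0,0,0,0,0,0.1,0,0,0,0,0,0,0.15,0,0,0,0,0,0,0.2,0,0,0,0,0,0,0.2,0,0,0,0]'

```text
clock: 10.52
tcp_pos: [0.5534, -0.1801, 0.0936]
orientation: [-0.0, 0.008, 1.0, 0.0]
wrist_force: [0.3, -0.3, -0.1]
finger_gap: 0.0109
```

send_rows --series '[0,0,0.05,0,0,0,0,0,0,0.1,0,0,0,0,0,0,0.15,0,0,0,0,0,0,0.2,0,0,0,0,0,0,0.2,0,0,0,0]'

```text
clock: 10.93
tcp_pos: [0.5534, -0.1801, 0.0916]
orientation: [-0.0, 0.008, 1.0, 0.0]
wrist_force: [-0.2, -0.8, -1.0]
finger_gap: 0.0109
```

send_rows --series '[0,0,0.05,0,0,0,0,0,0,0.1,0,0,0,0,0,0,0.15,0,0,0,0,0,0,0.2,0,0,0,0,0,0,0.2,0,0,0,0]'

```text
clock: 11.35
tcp_pos: [0.5534, -0.1801, 0.0897]
orientation: [-0.0, 0.008, 1.0, 0.0]
wrist_force: [0.0, -0.6, -1.1]
finger_gap: 0.0107
```

send_rows --series '[0,0,0.05,0,0,0,0,0,0,0.1,0,0,0,0,0,0,0.15,0,0,0,0,0,0,0.2,0,0,0,0,0,0,0.25,0,0,0,0,0,0,0.3,0,0,0,0,0,0,0.3,0,0,0,0]'

```text
clock: 11.93
tcp_pos: [0.5535, -0.1801, 0.087]
orientation: [0.0, 0.008, 1.0, -0.0]
wrist_force: [-1.0, 1.0, 4.1]
finger_gap: 0.0108
```

send_rows --series '[0,0,0.05,0,0,0,0,0,0,0.1,0,0,0,0,0,0,0.15,0,0,0,0,0,0,0.2,0,0,0,0,0,0,0.25,0,0,0,0,0,0,0.3,0,0,0,0,0,0,0.3,0,0,0,0]'

```text
clock: 12.52
tcp_pos: [0.5536, -0.1802, 0.0842]
orientation: [0.0, 0.008, 1.0, -0.0]
wrist_force: [-2.6, 1.6, 7.5]
finger_gap: 0.0108
```

send_rows --series '[0.04,0.02,0.05,0,0,0,0,0.04,0.02,0.1,0,0,0,0,0.04,0.02,0.15,0,0,0,0,0.04,0.02,0.2,0,0,0,0,0.04,0.02,0.25,0,0,0,0,0.04,0.02,0.3,0,0,0,0,0.04,0.02,0.3,0,0,0,0]'

```text
clock: 13.1
tcp_pos: [0.5536, -0.1801, 0.0818]
orientation: [0.001, 0.008, 1.0, -0.0]
wrist_force: [-3.1, 1.8, 8.9]
finger_gap: 0.011
```

send_rows --series '[0.02,0,0.05,0,0,0,0,0.04,0,0.1,0,0,0,0,0.04,0,0.1,0,0,0,0,0.04,0,0.1,0,0,0,0]'

```text
clock: 13.43
tcp_pos: [0.5535, -0.1802, 0.0812]
orientation: [0.001, 0.008, 1.0, -0.0]
wrist_force: [-2.9, 1.7, 10.1]
finger_gap: 0.0109
```

Run:
```python
from h import *
s=get_state(); print(s["tcp_pos"],s["orientation"],s["wrist_force"],s["ft_torque"],s["joint_pos"])
```

```text
[ 0.55352174 -0.18019582  0.08117883] [ 1.13614471e-03  8.31332841e-03  9.99964738e-01 -3.48197904e-04] [-2.89804761  1.6530421  10.06269612] [0.34416375 0.57915717 0.02220679] [-4.52771831e-01  4.10443772e-01 -1.93418877e-01  9.64582726e-01
  3.48277140e-04 -4.36144562e-01]
```

send_rows --series '[0.03,0,0.04,0,0,0,0,0.03,0,0.08,0,0,0,0,0.03,0,0.08,0,0,0,0,0.03,0,0.08,0,0,0,0]'

```text
clock: 13.77
tcp_pos: [0.5535, -0.1802, 0.0811]
orientation: [0.002, 0.008, 1.0, -0.0]
wrist_force: [-2.7, 2.6, 14.8]
finger_gap: 0.011
```

send_rows --series '[0,0,-0.04,0,0,0,0,0,0,-0.06,0,0,0,0,0,0,-0.06,0,0,2,0,0,0,-0.06,0,0,4,0,0,0,-0.06,0,0,6,0,0,0,-0.06,0,0,8,0,0,0,-0.06,0,0,10,0,0,0,-0.06,0,0,10,0]'

```text
clock: 14.43
tcp_pos: [0.554, -0.1806, 0.0813]
orientation: [0.002, 0.096, 0.995, -0.001]
wrist_force: [-1.2, 1.0, 10.4]
finger_gap: 0.0106
```

Run:
```python
from h import *
s=get_state(); print(s["tcp_pos"],s["orientation"],s["wrist_force"],s["ft_torque"],s["joint_pos"][5])
```

```text
[ 0.55395723 -0.18055861  0.08130053] [ 1.91041202e-03  9.61490270e-02  9.95364957e-01 -5.62896916e-04] [-1.23314043  1.04628015 10.36899226] [0.16564358 0.25329368 0.01500947] -0.26037453171670105
```

send_rows --series '[0,0,0,0,0,4,0,0,0,0,0,0,8,0,0,0,0,0,0,12,0,0,0,0,0,0,16,0,0,0,0,0,0,20,0,0,0,0,0,0,24,0,0,0,0,0,0,28,0,0,0,0,0,0,32,0,0,0,0,0,0,36,0,0,0,0,0,0,36,0]'

```text
clock: 15.27
tcp_pos: [0.5546, -0.181, 0.0815]
orientation: [0.003, 0.4, 0.917, -0.0]
wrist_force: [-0.6, 1.0, 10.3]
finger_gap: 0.0107
```

send_rows --series '[0,0,0,0,0,4,0,0,0,0,0,0,8,0,0,0,0,0,0,12,0,0,0,0,0,0,16,0,0,0,0,0,0,20,0,0,0,0,0,0,24,0,0,0,0,0,0,28,0,0,0,0,0,0,32,0,0,0,0,0,0,34,0,0,0,0,0,0,34,0]'

```text
clock: 16.1
tcp_pos: [0.5547, -0.1811, 0.0816]
orientation: [0.003, 0.65, 0.76, 0.001]
wrist_force: [-0.8, 0.1, 9.6]
finger_gap: 0.0107
```

Run:
```python
from h import *
s=get_state(); print(s["tcp_pos"],s["orientation"],s["wrist_force"],s["ft_torque"],np.degrees(s["joint_pos"][5]+.4361))
print(rot(s["orientation"]).apply([0,1,0]))
```

```text
[ 0.55465263 -0.18105363  0.08159486] [2.71195892e-03 6.49772211e-01 7.60123804e-01 7.22546005e-04] [-0.80313959  0.05262907  9.60520881] [-0.0175183   0.01365232  0.04761537] 80.07593155364007
[0.98781073 0.1555911  0.00462276]
```

send_rows --series '[0,0,0,0,0,2,0,0,0,0,0,0,4,0,0,0,0,0,0,6,0,0,0,0,0,0,8,0,0,0,0,0,0,10,0,0,0,0,0,0,10,0,0,0,0,0,0,10,0]'

```text
clock: 16.68
tcp_pos: [0.5546, -0.181, 0.0816]
orientation: [0.003, 0.713, 0.701, 0.001]
wrist_force: [-0.1, -0.7, 10.9]
finger_gap: 0.0109
```

Run:
```python
from h import *
s=get_state(); print(s["tcp_pos"],s["wrist_force"],s["ft_torque"],np.degrees(s["joint_pos"][5]+.4361))
y=rot(s["orientation"]).apply([0,1,0]);print(np.degrees(np.arctan2(y[1],y[0])),y)
```

```text
[ 0.55464487 -0.18104799  0.08157536] [-0.0942646  -0.7283792  10.87404692] [-0.01100486 -0.00633632 -0.03167521] 89.99123250873885
-0.96425463681617 [ 0.99984549 -0.01682841  0.00508027]
```

send_rows --series '[0,0,-0.05,0,0,0,0,0,0,-0.1,0,0,0,0,0,0,-0.15,0,0,0,0,0,0,-0.2,0,0,0,0,0,0,-0.25,0,0,0,0,0,0,-0.3,0,0,0,0,0,0,-0.35,0,0,0,0,0,0,-0.4,0,0,0,0,0,0,-0.4,0,0,0,0]'

```text
clock: 17.43
tcp_pos: [0.5546, -0.181, 0.085]
orientation: [0.002, 0.713, 0.701, 0.001]
wrist_force: [0.4, -0.3, 5.8]
finger_gap: 0.0109
```

send_rows --series '[0,0,-0.05,0,0,0,0,0,0,-0.1,0,0,0,0,0,0,-0.1,0,0,0,0]'

```text
clock: 17.68
tcp_pos: [0.5546, -0.181, 0.0859]
orientation: [0.002, 0.713, 0.701, 0.001]
wrist_force: [2.3, -0.9, 5.4]
finger_gap: 0.0108
```

send_rows --series '[0,0,-0.05,0,0,0,0,0,0,-0.1,0,0,0,0,0,0,-0.1,0,0,0,0]'

```text
clock: 17.93
tcp_pos: [0.5544, -0.181, 0.0866]
orientation: [0.002, 0.713, 0.701, 0.001]
wrist_force: [4.2, -2.2, 4.3]
finger_gap: 0.0105
```

send_rows --series '[-0.02,0.04,0,0,0,0,0,-0.03,0.06,0,0,0,0,0,-0.03,0.06,-0.04,0,0,0,0,-0.03,0.06,-0.04,0,0,0,0]'

```text
clock: 18.27
tcp_pos: [0.5537, -0.1806, 0.0864]
orientation: [0.001, 0.713, 0.701, 0.0]
wrist_force: [3.1, -2.0, 4.7]
finger_gap: 0.0106
```

Run:
```python
from h import *
s=get_state(); print(s["tcp_pos"],s["wrist_force"],s["ft_torque"],np.degrees(s["joint_pos"][5]+.4361))
```

```text
[ 0.55374544 -0.18064195  0.08639506] [ 3.11667795 -1.9875014   4.70901378] [-0.43187544 -0.77549035  0.00655304] 89.9849582569287
```

send_rows --series '[0,0,0,0,0,0,0.1,0,0,0,0,0,0,0.2,0,0,0,0,0,0,0.3,0,0,0,0,0,0,0.5,0,0,0,0,0,0,0.7,0,0,0,0,0,0,0.7,0,0,0,0,0,0,0.7,0,0,0,0,0,0,0.7]' --newtons 20

```text
clock: 18.93
tcp_pos: [0.5528, -0.1801, 0.0858]
orientation: [-0.0, 0.713, 0.701, -0.0]
wrist_force: [-0.2, -0.2, 0.7]
finger_gap: 0.06
```

send_rows --series '[0,0,-1,0,0,0,0.7,0,0,-2,0,0,0,0.7,0,0,-4,0,0,0,0.7,0,0,-6,0,0,0,0.7,0,0,-8,0,0,0,0.7,0,0,-10,0,0,0,0.7,0,0,-12,0,0,0,0.7,0,0,-12,0,0,0,0.7,0,0,-12,0,0,0,0.7]'

```text
clock: 19.68
tcp_pos: [0.5541, -0.1807, 0.2085]
orientation: [0.002, 0.713, 0.701, 0.001]
wrist_force: [0.6, 0.4, 0.3]
finger_gap: 0.0599
```

Run:
```python
from h import *
s=get_state(); print(s["tcp_pos"],s["wrist_force"])
w=camera_info("wrist"); a=read_camera("wrist"); b=read_camera("scene"); cv2.imwrite("pics/w5.png",a)
p=proj(w,[.554,-.181,.09])[0].astype(int); c=proj(camera_info("scene"),[[.5535,-.181,.08]])[0].astype(int);print(p,c)
A=cv2.resize(cv2.convertScaleAbs(a[p[1]-50:p[1]+50,p[0]-50:p[0]+50],alpha=1.5),(400,400),interpolation=cv2.INTER_CUBIC)
B=cv2.resize(cv2.convertScaleAbs(b[c[1]-40:c[1]+40,c[0]-40:c[0]+40],alpha=1.2),(400,400),interpolation=cv2.INTER_CUBIC)
cv2.imwrite("pics/w5c.png",cv2.hconcat([A,B]))
```

```text
[ 0.5541277  -0.18073554  0.20848891] [0.56235652 0.42587458 0.28210131]
[282 202] [164 289]
```

View pics/w5c.png

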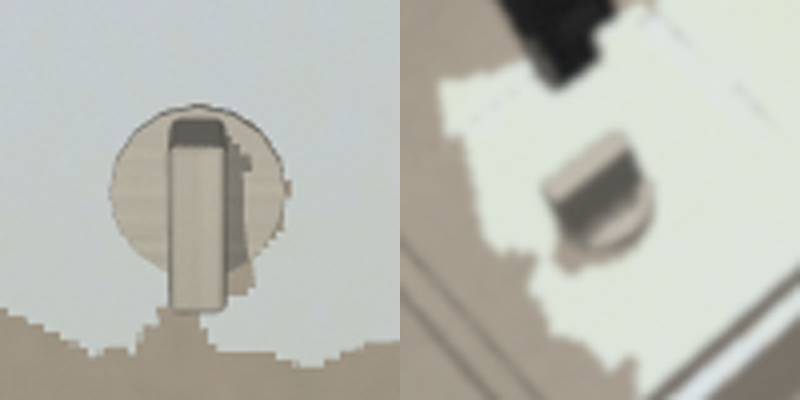

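The wing stands upright and along the box's y, pixel rows 147–310 in the left view, and the flange is level. The lift I measured before release was about 5.3 mm from the hard stop, so the stud is in the detent. The gripper is clear.

Run:
```python
from h import *
tool,s=toolray(); f=lambda u,v:(232+(u+.5)/4-.5,152+(v+.5)/4-.5)
for lift in (0,.0055):
    z=s["tcp_pos"][2]-(.0714+lift+.034); a=tool(f(197,147),z);b=tool(f(197,310),z)
    z2=z+.030;l,r=tool(f(110,190),z2),tool(f(285,190),z2)
    print(lift,"wing len",np.linalg.norm(a-b),"centre",(a+b)/2,"flange",(r-l)[1],(r+l)/2)
hand_in(); print(get_state()["clock"])
```

```text
0 wing len 0.03480993847488269 centre [-0.00112817 -0.00189307  0.100553  ] flange 0.0398988422855771 [-0.00047204 -0.00193023  0.130553  ]
0.0055 wing len 0.03402197337170004 centre [ 0.00049836 -0.00186184  0.095053  ] flange 0.03909494150583243 [ 0.00096252 -0.00190168  0.125053  ]
the job is handed in; nothing more can be done
the job is handed in; nothing more can be done
```

The fastener is through the keyhole, turned about 90° clockwise and released. I believe it is locked in its detent, but I didn't confirm its final height. The job was handed in at about 20 s.

**What I did:**
- I gripped the wing, carried the fastener high over the toiletries, and aligned it with the wrist camera.
- I lowered it in 2–3 mm steps. The spring force rose at about 1.2 N/mm, and the flange bottomed with the tool at z ≈ 0.081 m, putting the panel face at about 0.071 m.
- The highest push I read was about 16 N, under the 25 N limit.
- I backed off slightly, turned it about 90° at roughly 10–11 N, let the spring lift it, and opened the fingers.

**Last checks:**
- **Lift:** it had risen about 5.3 mm from the hard stop before I let go; the detent is at 5.5 mm. About 5 N of upward push and up to 4 N of side force were still on the gripper then, so the last fraction of a millimetre depended on the spring.
- **Orientation:** the last picture shows it upright, with the wing across the slot and the gripper well clear.
- **Final height:** the camera could not settle it. The wing and flange sizes in the picture fitted no lift slightly better than 5.5 mm (flange 39.9 mm against 39.1 mm, true size 40 mm), which is about the measurement error. I relied on the force and position readings, and did not touch the fastener again to check.
- **Toiletries:** I felt no unexpected contact on the way, but I did not compare their positions before and after.

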